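# Release the transport lock of the bench reader with its square key

### The job

Release the transport lock of the bench reader: take the red-handled square key out of its stand, push it fully home into the recessed square socket on the reader's deck, and turn it clockwise, seen from above, until the yellow pointer has gone from the red mark to the green mark, where the lock stops. Then draw the key straight out so that the pointer stays at the green mark, and put the key back in its red-footed stand, upright and right down, and let go. Leave everything else where it stands.

Things in the scene. Friction and masses are not known exactly. Their poses are not given: they have to be found in the camera images.
- key: The red-handled T-shaped key, 101 mm tall, about 0.11 to 0.22 kg, loose; it starts upright in the red-footed stand. Origin: centre of its foot. z runs up the shank to the handle, x along the handle bar. Bar: red plastic, 90 mm long (x), 20 mm wide (y), 26 mm high, its underside 75 mm above the foot. Shank: steel, 18 mm square with sides parallel to x and y; the lowest 8 mm taper to 14 mm square.
- key_handle (a point): Centre of the key's red handle bar, half-way up it and on the shank's axis, 88 mm above the foot: the place to grip, across the 20 mm width. Axes as the key's.
- key_foot (a point): Centre of the underside of the key's foot. Axes as the key's.
- red_stand_floor (a point): Centre of the well's floor in the key's fixed stand: a white block 76 x 76 x 55 mm with a red band at its foot. The well is 22 mm square, 45 mm deep, sides parallel to the point's x and y; its floor is 10 mm above the table, its mouth 55 mm. z up. The key enters in any of the four square positions.
- lock (a joint): Turn of the steel lock rotor, rad: 0 = yellow pointer at the red mark, 1.3 = at the green mark, end stop at 1.35; it starts between 0 and 0.35. Grows clockwise seen from above. Friction 0.1 N m, no spring: it stays where it is left.
- socket_floor (a point): Centre of the floor of the square socket in the rotor, on the turning axis: socket 20 mm square, 30 mm deep, so the 18 mm key has about 0.12 rad of play either way in turning and can enter in any of four positions. The point turns with the rotor; x and y are parallel to the socket's sides, y points along the yellow pointer, z up.
- socket_mouth (a point): Centre of the socket's mouth, 30 mm above its floor, on the rotor's steel top (50 mm square in a 74 mm disc). The rotor's top lies 5 mm below the reader's deck in a 78 mm round recess. Axes as socket_floor.
- reader: The fixed grey bench reader that carries the lock, 220 (x) x 260 (y) x 80 mm high; origin at the centre of its underside on the table, z up. The lock's axis lies at x -30, y -50 mm of it. On the deck, 52 mm from that axis, a red 16 mm dot (towards the reader's +y) and a green one (74 degrees clockwise from the red). Nothing rises above the deck.
- blue_key_handle (a point): Bystander: centre of the handle of a blue T-key with a round shank, otherwise like the red key, upright in a blue-footed stand (same block as the red one). Leave it.
- beaker_mid (a point): Bystander: middle of a glass beaker, 68 mm across, 90 mm high, loose.
- flask_mid (a point): Bystander: middle (60 mm up) of a green glass conical flask, 80 mm across, 130 mm high, loose.
- jar_mid (a point): Bystander: middle of an amber jar, 60 mm across, 85 mm high, loose.
- mouse_mid (a point): Bystander: middle of a black computer mouse, 105 x 60 x 30 mm, loose.
Not all that is in view belongs to the job. Leave any pink or purple look-alike of the part that bears red_stand_floor alone.

How it is judged (in metres and radians):
On the way, in this order (a step that is already met when the one before it is completed fails the run):
1. the red key stands fully home in the lock's socket (foot within 5 mm of its floor, upright), before the lock has been turned past 0.8 rad (z of key_foot in the frame of socket_floor below 0.005 m and horizontal distance between key_foot and socket_floor below 0.005 m and angle between key_foot's own z axis and vertical below 0.1 rad and value of joint lock below 0.8 rad), for 0.2 s.
2. with the key still home, the lock is turned to the green mark (beyond 1.17 rad) (z of key_foot in the frame of socket_floor below 0.005 m and horizontal distance between key_foot and socket_floor below 0.005 m and angle between key_foot's own z axis and vertical below 0.1 rad and value of joint lock above 1.17 rad), for 0.2 s.
At the end, for the whole second after the job is handed in: The lock still stands at the green mark (joint beyond 1.17 rad), and the red key is back in the red-footed stand, foot within 8 mm of the centre of the well's floor across and in height, within 0.2 rad of upright, at rest (value of joint lock above 1.17 rad and z of key_foot in the frame of red_stand_floor below 0.008 m and horizontal distance between key_foot and red_stand_floor below 0.008 m and angle between key_foot's own z axis and vertical below 0.2 rad and linear speed of key below 0.02 m/s); the robot touches nothing.
It fails at once if a bystander (blue key, beaker, flask, jar, mouse) is moved by more than 30 mm (distance of any of blue_key_handle, beaker_mid, flask_mid, jar_mid, mouse_mid from where it was at the start of the episode above 0.03 m).
It also fails if it takes over 62 s, if anything falls off the work surface, if the arm or the gripper's body presses on something with over 40 N, if the wrist force passes 120 N, or if a joint passes its speed limit or range.

### The arm

A 6-joint arm with a two-finger parallel gripper is mounted at the origin on the work surface. World frame = base frame: x ahead of the robot, y to its left, z up, the work surface at z = 0. Lengths are in m, angles in degrees, forces in N, time in s.
With the tool pointing down it reaches from about 0.35 to 0.85 m from the base axis. Payload 8.1 kg.
Tool frame: the origin (TCP) lies midway between the tips of the shut fingers; the grasp point (between the pads) lies 19 mm behind it; z points along the fingers, y is the direction in which the jaws open and shut (so a half turn about z gives the same grasp; the last joint's range is limited). The gripper opens to 85 mm and grips with 20 to 120 N. Pads are 22 mm wide; open, the fingers measure 114 mm over their backs; the gripper's body (76 mm by 85 mm) begins 54 mm behind the grasp point. The pads swing forward as they close: fully open they stand 13 mm farther back than shut.
Start: joints at [71.54, 7.471, 85.268, -0, 87.261, -4.893], TCP at [0.141, 0.583, 0.231] pointing down, gripper open.
Joint ranges: [-169.43, 169.43], [-51.17, 129.36], [1.28, 143.12], [-76.62, 256.62], [0, 156.53], [-152.29, 152.29]. Speed limits (degrees/s): [136.94, 136.94, 159.86, 180, 180, 180].

### API

Orientations are given as a 3x3 rotation matrix whose columns are the frame's x, y, z axes.
In Python, from cell import r gives the robot as it stands.
- The arm moves only by the shell command python3 -m inch 'ROWS' [FORCE]. ROWS is JSON, a list of rows, each an object with "gripper": the gripper's target within -1 to 1 (fully open at 1, half-way at 0, shut at -1); "translation": the shift along the tool's x, y, z in mm, a list of three; "rot": the turn, a rotation vector about the tool's x, y, z in rad, a list of three. In form: [{"gripper": gripper, "translation": [x, y, z], "rot": [rx, ry, rz]}, ...]. A call has exactly 5 rows; each row is the pose to reach, as a shift and turn from the pose measured when the call began, along the tool's axes at that moment; what a row does not reach only later rows make up. A row lasts 1/10 s, in which the tool goes at most 50 mm and 8.59 degrees, less where a joint would pass 70% of its speed; a pose out of reach is approached as far as the arm can. A call with a gripper value outside its range is refused whole. The fingers move at their own pace and stop on an object; FORCE is the grip in N (left out, the last holds). Time passes only in rows, so rows that repeat a pose let the fingers close, or fill a call up. It gives the time, the measured TCP pose, the force and the opening at its end, in the units of the state.
- r.state(): the state, without advancing time (a new reading comes with each control period).
- r.read_camera(name): name is "scene" or "top" or "wrist"; returns the picture (400x640x3 uint8, blue, green, red); there is no depth.
- r.camera_info(name): a dict with "fov_y" (degrees; the focal length in pixels is half the picture's height over the tangent of half this angle, whatever the lens; pixels are square), "cx", "cy" (the principal point, pixels), "R" (3x3) and "t" (3): a world point X has camera coordinates R X + t. Camera axes: x right, y down, z forward; pixel columns grow to the right and rows downward; lengths in m; the calibration is good to about 2 mm. A picture is of the moment at which its call begins: read the wrist's pose just before it. camera_info takes no time and is no camera call; for the wrist camera it gives the pose at the moment of the call.
- r.sign_off(): hands the job in, once; it reports no verdict.
The state is a dict: "t": time; "joint_positions": joint angles; "qd": joint speeds; "effort": joint torques, N m; "eef_pos": TCP position; "orientation": TCP orientation; "ft_force": force on the tool from outside, world axes, zero at the start; "torque": the same for the moment, N m; "width": opening from 0.0 (shut) to 1.0 (fully open).
Only numpy, scipy, OpenCV 4.12 (cv2) and the standard library are available. Lean on these libraries where they do the work, as an engineer would, in place of code of your own. Each camera call takes 0.05 s, during which the arm holds its last target.

## Working session

There is one attempt and no reset: what is moved stays moved. The work goes in short steps, Python scripts to look and compute and a shell command to move; the robot and the scene stay as the last step left them, time stands still between calls to the robot, and variables do not carry over. Pictures are saved under pics/ and viewed, and the job is handed in when it is done.

```bash
mkdir -p pics; ls; python3 - <<'E'
from cell import r
import cv2,numpy as np
np.set_printoptions(precision=4,suppress=True)
s=r.state();print(s)
for n in("scene","top","wrist"):
    print(n,r.camera_info(n)); cv2.imwrite(f"pics/{n}0.png",r.read_camera(n))
E
```

```text
pics
{'t': 0.0, 'joint_positions': array([71.5389,  7.5137, 85.3288,  0.0013, 87.263 , -4.8943]), 'qd': array([ 0.0255,  0.0019,  0.0226, -0.0195, -0.0621, -0.0013]), 'effort': array([ -0.0001, -56.9384, -50.0562,   0.0001,   0.0142,   0.    ]), 'eef_pos': array([0.1406, 0.5827, 0.2303]), 'orientation': array([[-0.9721,  0.2346, -0.0006],
       [ 0.2346,  0.9721, -0.0017],
       [ 0.0002, -0.0018, -1.    ]]), 'ft_force': array([-0.2689, -0.197 ,  0.2073]), 'torque': array([ 0.0069, -0.0088,  0.0189]), 'width': 0.9968646649524269}
scene {'fov_y': 56.00340423681905, 'cx': 314.73399618218826, 'cy': 199.2627663146814, 'R': array([[-0.8278,  0.561 ,  0.0052],
       [ 0.4627,  0.6879, -0.5592],
       [-0.3173, -0.4605, -0.829 ]]), 't': array([ 0.425 , -0.1053,  1.1702])}
top {'fov_y': 52.4570502183317, 'cx': 325.1626358315631, 'cy': 203.5730691559039, 'R': array([[ 0.025 , -0.9997,  0.0068],
       [-0.9953, -0.0255, -0.0939],
       [ 0.0941, -0.0044, -0.9956]]), 't': array([-0.1094,  0.4572,  1.267 ])}
wrist {'fov_y': 65.70456707593266, 'cx': 317.72357801898994, 'cy': 202.10898145893194, 'R': array([[ 0.2342,  0.9722, -0.002 ],
       [ 0.9339, -0.2244,  0.2783],
       [ 0.2701, -0.067 , -0.9605]]), 't': array([-0.5968, -0.0358,  0.3793])}
```

View pics/scene0.png

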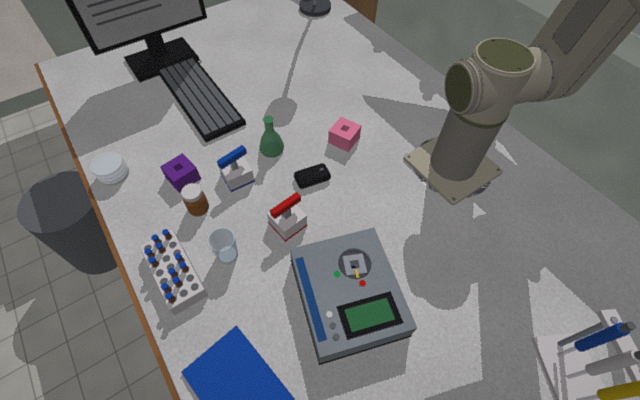

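View pics/top0.png

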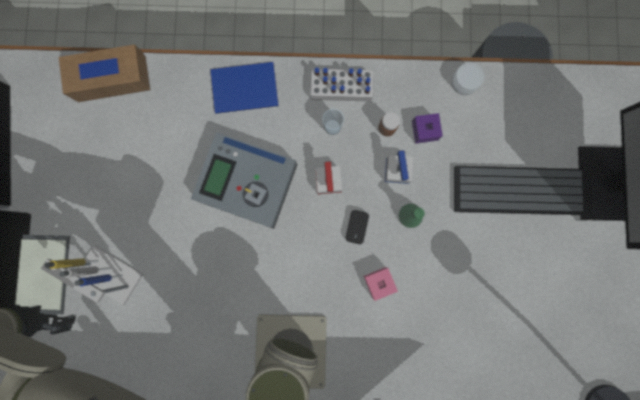

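View pics/wrist0.png

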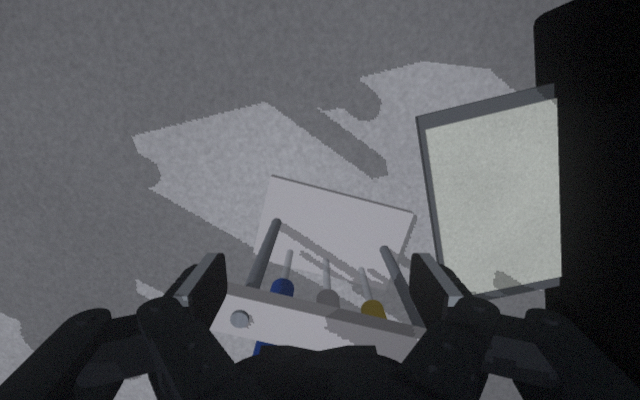

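The scene view shows the red key at about (286,206) in its stand and the reader with the lock at (354,264). In the top view they are at (329,178) and (256,194), and the arm is away to the left. I'll measure them across both fixed views.

```bash
cat > h.py <<'E'
from cell import r
import cv2,numpy as np
np.set_printoptions(precision=4,suppress=True)
def cam(n):
    c=r.camera_info(n); f=200/np.tan(np.radians(c["fov_y"]/2)); return dict(f=f,cx=c["cx"],cy=c["cy"],R=np.array(c["R"]),t=np.array(c["t"]))
def ray(c,p):
    d=c["R"].T@np.array([(p[0]-c["cx"])/c["f"],(p[1]-c["cy"])/c["f"],1]); return -c["R"].T@c["t"],d
def onz(c,p,z):
    o,d=ray(c,p); return o+d*(z-o[2])/d[2]
def tri(obs):
    A=np.zeros((3,3));b=np.zeros(3);L=[]
    for c,p in obs:
        o,d=ray(c,p);d=d/np.linalg.norm(d);P=np.eye(3)-np.outer(d,d);A+=P;b+=P@o;L.append((o,P))
    X=np.linalg.solve(A,b); return X,[np.linalg.norm(P@(X-o)) for o,P in L]
def proj(c,X):
    q=c["R"]@np.array(X)+c["t"]; return c["f"]*q[:2]/q[2]+[c["cx"],c["cy"]]
def crop(im,x,y,w,h,k,fn):
    cv2.imwrite(fn,cv2.resize(im[y:y+h,x:x+w],None,fx=k,fy=k,interpolation=cv2.INTER_CUBIC))
def masks(im):
    hsv=cv2.cvtColor(im,cv2.COLOR_BGR2HSV);h,s,v=[hsv[...,i].astype(int) for i in range(3)]
    return {"red":((h<8)|(h>172))&(s>150)&(v>60),"green":(h>45)&(h<85)&(s>120)&(v>60),"yellow":(h>20)&(h<35)&(s>120)&(v>80)}
def blobs(m,mn=4):
    n,l,st,ce=cv2.connectedComponentsWithStats(m.astype(np.uint8),connectivity=8)
    return [(ce[i],st[i]) for i in range(1,n) if st[i][4]>=mn]
E
python3 - <<'E'
from h import *
for n in("scene","top"):
    im=cv2.imread(f"pics/{n}0.png")
    for k,m in masks(im).items():
        for ce,st in blobs(m): print(n,k,ce,st)
im=cv2.imread("pics/scene0.png");crop(im,255,180,160,120,5,"pics/s_crop.png")
im=cv2.imread("pics/top0.png");crop(im,215,140,160,100,5,"pics/t_crop.png")
E
```

```text
scene red [285.1122 204.8163] [271 192  29  26 294]
scene red [362.069  282.5862] [359 280   7   6  29]
scene green [336.2759 273.4138] [334 271   6   6  29]
scene green [368.7334 314.6333] [345 298  49  34 799]
scene yellow [356.5652 273.5217] [355 270   4   8  23]
scene yellow [619.8942 391.1989] [597 381  43  19 548]
top yellow [ 60.8    264.0769] [ 54 261  16   6  65]
top yellow [ 74.  261.4] [ 72 261   5   2   5]
top yellow [ 69.5  262.75] [ 68 262   4   3   4]
```

View pics/s_crop.png

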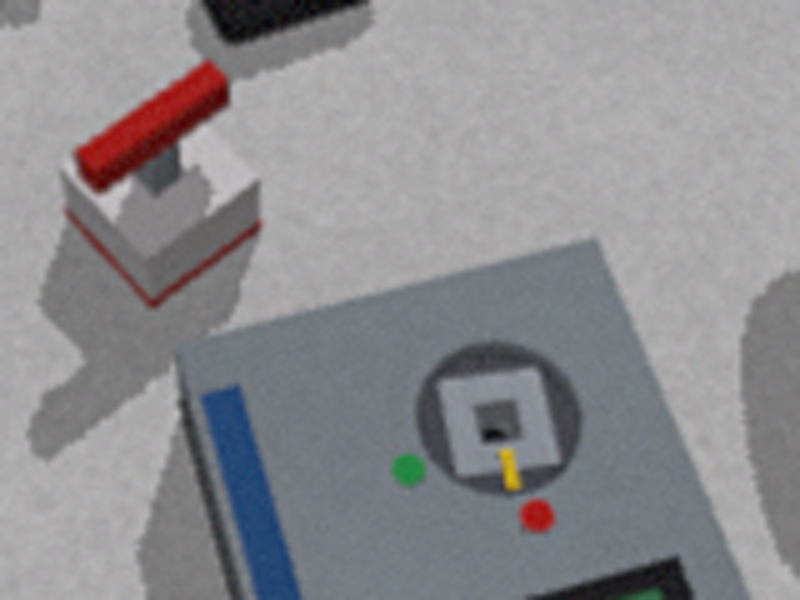

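View pics/t_crop.png

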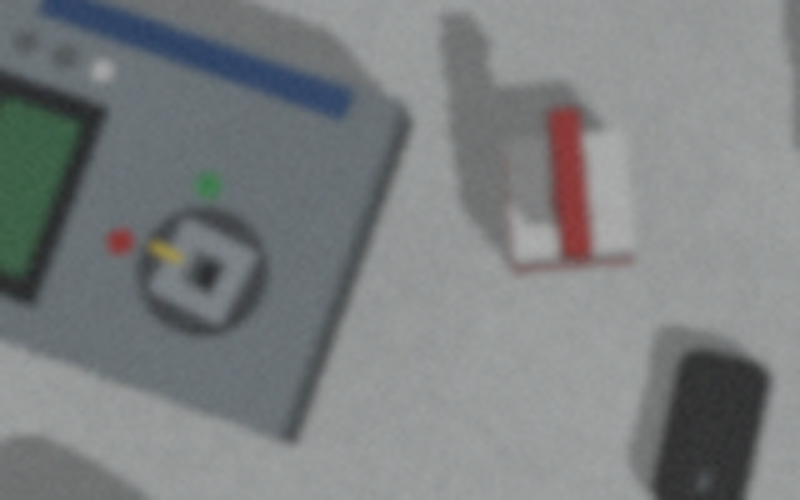

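```bash
python3 - <<'E'
from h import *
s,t=cam("scene"),cam("top")
P=lambda x,y:(215+x/5-.4,140+y/5-.4)
S=lambda x,y:(255+x/5-.4,180+y/5-.4)
for n,a,b in [("bar",(285.1,204.8),P(571,185)),("rotor",S(498,418),P(206,272)),("red",(362.07,282.59),P(120,241)),("green",(336.28,273.41),P(208,185)),("barA",S(222,72),P(565,108)),("barB",S(85,155),P(578,258))]:
    print(n,tri([(s,a),(t,b)]))
X=tri([(s,(285.1,204.8)),(t,P(571,185))])[0]
st=r.state();R=st["orientation"]
A=onz(t,P(565,108),.101)-onz(t,P(578,258),.101);print("bar dir deg",np.degrees(np.arctan2(A[1],A[0])),np.linalg.norm(A))
print("t",st["t"])
E
```

```text
bar (array([ 0.5343, -0.1063,  0.0976]), [np.float64(9.154947886727658e-05), np.float64(9.154947886725897e-05)])
rotor (array([0.4782, 0.1151, 0.0745]), [np.float64(0.0007357291408659452), np.float64(0.0007357291408658291)])
red (array([0.4951, 0.1664, 0.0822]), [np.float64(0.0003807071866246054), np.float64(0.00038070718662459125)])
green (array([0.531 , 0.1146, 0.0814]), [np.float64(0.0003352069253999003), np.float64(0.0003352069253999207)])
barA (array([ 0.5396, -0.0806,  0.1924]), [np.float64(0.029929332150887215), np.float64(0.029929332150887156)])
barB (array([ 0.5277, -0.1309,  0.0287]), [np.float64(0.0338451696779589), np.float64(0.03384516967795891)])
bar dir deg 6.284930226990241 0.0912577790085209
t 0.15
```

```bash
cat >> h.py <<'E'
def toolmove(target,psi):
    """shift in tool axes (mm) and rotvec to reach target TCP pos, tool y at yaw psi deg, pointing down"""
    from scipy.spatial.transform import Rotation as Ro
    s=r.state();R=np.array(s["orientation"]);p=np.array(s["eef_pos"])
    a=np.radians(psi);y=np.array([np.cos(a),np.sin(a),0]);z=np.array([0,0,-1.]);x=np.cross(y,z)
    T=np.column_stack([x,y,z])
    return "t %.2f pos %s yaw %.2f shift_mm %s rot %s"%(s["t"],np.round(p,4),np.degrees(np.arctan2(R[1,1],R[0,1])),np.round(R.T@(np.array(target)-p)*1000,1),np.round(Ro.from_matrix(R.T@T).as_rotvec(),4))
E
python3 - <<'E'
from h import *
w=cam("wrist");s=r.state();R=s["orientation"];C=-w["R"].T@w["t"]
print("cam in tool",R.T@(C-s["eef_pos"]),"axes\n",R.T@w["R"].T)
print(toolmove([.44,.10,.28],80)); print(toolmove([.49,-.1,.28],96.3))
E
```

```text
cam in tool [ 0.0714 -0.0022 -0.1427] axes
 [[ 0.0005 -0.9605 -0.2784]
 [ 1.      0.0005 -0.0001]
 [ 0.0003 -0.2784  0.9605]]
t 0.15 pos [0.1406 0.5828 0.2305] yaw 76.43 shift_mm [-404.3 -399.2  -49. ] rot [-0.0015 -0.0001 -0.0623]
t 0.15 pos [0.1406 0.5828 0.2305] yaw 76.43 shift_mm [-499.8 -581.9  -48.7] rot [-0.0014 -0.0004 -0.3468]
```

```bash
python3 -m inch '[{"gripper":1,"translation":[-34,-34,-20],"rot":[0,0,0]},{"gripper":1,"translation":[-68,-67,-40],"rot":[0,0,0]},{"gripper":1,"translation":[-102,-100,-49],"rot":[0,0,0]},{"gripper":1,"translation":[-136,-134,-49],"rot":[0,0,0]},{"gripper":1,"translation":[-170,-168,-49],"rot":[0,0,0]}]' 120
python3 - <<'E'
from h import *
print(toolmove([.445,.11,.28],85))
E
```

```text
t: 0.65
eef_pos: [0.2672, 0.3781, 0.28]
orientation: [[-0.972, 0.234, 0.0], [0.234, 0.972, -0.001], [-0.0, -0.001, -1.0]]
ft_force: [0.5, 0.7, 0.3]
width: 1.004
t 0.65 pos [0.2672 0.3781 0.28  ] yaw 76.46 shift_mm [-235.7 -219.1    0.3] rot [-0.0007  0.0004 -0.149 ]
```

```bash
python3 -m inch '[{"gripper":1,"translation":[-34,-32,0],"rot":[0,0,-0.03]},{"gripper":1,"translation":[-68,-64,0],"rot":[0,0,-0.06]},{"gripper":1,"translation":[-102,-95,0],"rot":[0,0,-0.09]},{"gripper":1,"translation":[-136,-127,0],"rot":[0,0,-0.12]},{"gripper":1,"translation":[-170,-158,0],"rot":[0,0,-0.15]}]'
python3 -m inch '[{"gripper":1,"translation":[-25,-35,0],"rot":[0,0,0]},{"gripper":1,"translation":[-50,-70,0],"rot":[0,0,0]},{"gripper":1,"translation":[-60,-74,0],"rot":[0,0,0]},{"gripper":1,"translation":[-60,-74,0],"rot":[0,0,0]},{"gripper":1,"translation":[-60,-74,0],"rot":[0,0,0]}]'
python3 - <<'E'
from h import *
import json
c=cam("wrist");im=r.read_camera("wrist");cv2.imwrite("pics/w1.png",im)
np.savez("w1.npz",**c); print(r.state()["eef_pos"],r.state()["qd"])
for k,m in masks(im).items():
    for ce,st in blobs(m,20): print(k,ce,st)
E
```

```text
t: 1.15
eef_pos: [0.396, 0.1829, 0.2802]
orientation: [[-0.996, 0.085, 0.001], [0.085, 0.996, -0.001], [-0.001, -0.001, -1.0]]
ft_force: [1.2, 0.9, 0.7]
width: 1.002
t: 1.65
eef_pos: [0.449, 0.1048, 0.28]
orientation: [[-0.996, 0.085, -0.0], [0.085, 0.996, -0.0], [0.0, -0.0, -1.0]]
ft_force: [-1.0, 0.3, -0.1]
width: 0.998
[0.4489 0.1052 0.2801] [ 0.9275 -0.3992  0.1593 -0.207  -0.0396 -0.2605]
red [374.5528 212.5772] [369 207  13  12 123]
red [140.368  268.9257] [ 119  231   48   72 1239]
green [332.3419 244.4274] [326 239  13  12 117]
yellow [351.2346 209.1358] [343 205  17  10  81]
```

View pics/w1.png

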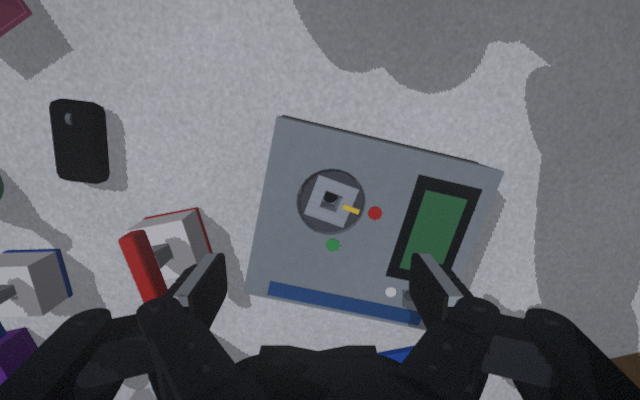

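```bash
python3 - <<'E'
from h import *
im=cv2.imread("pics/w1.png");crop(im,285,155,100,100,6,"pics/w1c.png")
E
```

```text
(no output)
```

View pics/w1c.png

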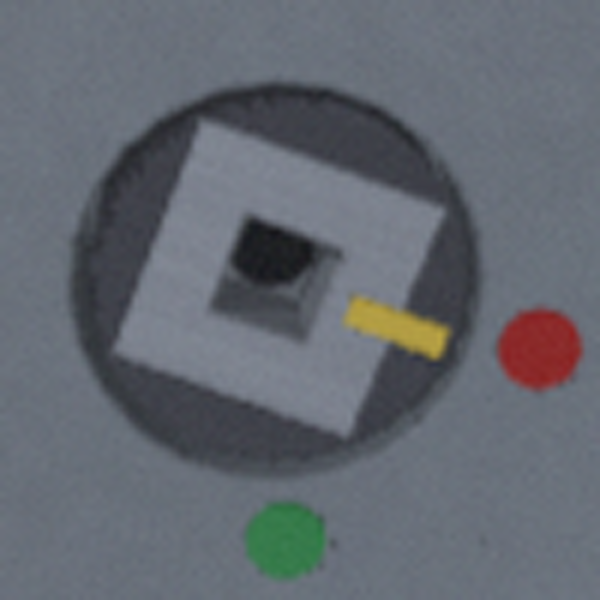

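```bash
python3 - <<'E'
from h import *
w=dict(np.load("w1.npz"));s=cam("scene");t=cam("top")
P=lambda x,y:(285+(x+.5)/6-.5,155+(y+.5)/6-.5)
for n,a,b in [("red",(362.07,282.59),(374.553,212.577)),("green",(336.28,273.41),(332.342,244.427))]:
    print(n,tri([(s,a),(w,b)]), onz(w,b,.08),onz(s,a,.08))
print(tri([(s,(255+498/5-.4,180+418/5-.4)),(w,P(276,279))]))
for nm,Q in [("rotor",[(202,119),(446,207),(349,437),(113,353)]),("sock",[(247,215),(342,251),(306,342),(210,308)])]:
    X=np.array([onz(w,P(*q),.075)[:2] for q in Q]);print(nm,X.mean(0))
    e=np.roll(X,-1,0)-X
    print(np.linalg.norm(e,axis=1),np.degrees(np.arctan2(e[:,1],e[:,0]))%90)
a=onz(w,P(352,311),.075);b=onz(w,P(442,342),.075);print("ptr",np.degrees(np.arctan2(*(b-a)[1::-1])),b)
# disc centre by dark ellipse
print(onz(w,P(276,279),.08))
E
```

```text
red (array([0.4943, 0.1656, 0.0797]), [np.float64(0.000525492279513483), np.float64(0.0005254922795134802)]) [0.4945 0.1651 0.08  ] [0.4941 0.1661 0.08  ]
green (array([0.5304, 0.1138, 0.0795]), [np.float64(0.0005115410598146331), np.float64(0.0005115410598146935)]) [0.5304 0.1133 0.08  ] [0.5303 0.1144 0.08  ]
(array([0.4778, 0.1154, 0.0745]), [np.float64(0.00021071544731199446), np.float64(0.00021071544731183237)])
rotor [0.4783 0.1155]
[0.05   0.0504 0.0501 0.0499] [65.0636 64.701  64.5447 64.6357]
sock [0.4778 0.1153]
[0.0198 0.0197 0.0201 0.02  ] [63.9003 65.3293 64.8712 64.3951]
ptr 65.5136449135609 [0.4933 0.1468 0.075 ]
[0.4763 0.1151 0.08  ]
```

Heights check out: deck 0.080, socket mouth about 0.0745. The socket centre is (0.478, 0.1154) with sides at 64.7°, which puts the lock at about 0.12 rad. Next I'll look at the key.

```bash
python3 - <<'E'
from h import *
print(toolmove([.485,-.107,.28],96))
E
```

```text
t 1.70 pos [0.4489 0.1052 0.2801] yaw 85.19 shift_mm [ -53.8 -208.4    0.2] rot [-0.0002 -0.0001 -0.1886]
```

```bash
python3 -m inch '[{"gripper":1,"translation":[-12,-45,0],"rot":[0,0,-0.04]},{"gripper":1,"translation":[-25,-90,0],"rot":[0,0,-0.08]},{"gripper":1,"translation":[-36,-135,0],"rot":[0,0,-0.12]},{"gripper":1,"translation":[-48,-180,0],"rot":[0,0,-0.16]},{"gripper":1,"translation":[-54,-208,0],"rot":[0,0,-0.19]}]'
python3 -m inch '[{"gripper":1,"translation":[-2,-20,0],"rot":[0,0,-0.01]},{"gripper":1,"translation":[-2,-26,0],"rot":[0,0,-0.01]},{"gripper":1,"translation":[-2,-26,0],"rot":[0,0,-0.01]},{"gripper":1,"translation":[-2,-26,0],"rot":[0,0,-0.01]},{"gripper":1,"translation":[-2,-26,0],"rot":[0,0,-0.01]}]'
python3 - <<'E'
from h import *
c=cam("wrist");im=r.read_camera("wrist");cv2.imwrite("pics/w2.png",im)
np.savez("w2.npz",**c); print(r.state()["eef_pos"],r.state()["qd"])
for k,m in masks(im).items():
    for ce,st in blobs(m,20): print(k,ce,st)
E
```

```text
t: 2.2
eef_pos: [0.4853, -0.1076, 0.2803]
orientation: [[-0.994, -0.109, 0.0], [-0.109, 0.994, -0.001], [-0.0, -0.001, -1.0]]
ft_force: [0.5, 0.7, 0.3]
width: 0.999
t: 2.7
eef_pos: [0.4902, -0.1317, 0.2804]
orientation: [[-0.993, -0.12, 0.0], [-0.12, 0.993, -0.0], [-0.0, -0.0, -1.0]]
ft_force: [0.9, 0.6, 0.9]
width: 1.0
[ 0.4902 -0.132   0.2805] [-0.3502  0.143  -0.1435 -0.1733 -0.1654 -0.2596]
red [337.5413 223.084 ] [ 329  183   19   80 1321]
red [572.6992 212.5414] [566 207  14  12 133]
green [520.0902 236.041 ] [514 231  13  12 122]
yellow [548.9367 204.5316] [542 199  15  12  79]
```

View pics/w2.png

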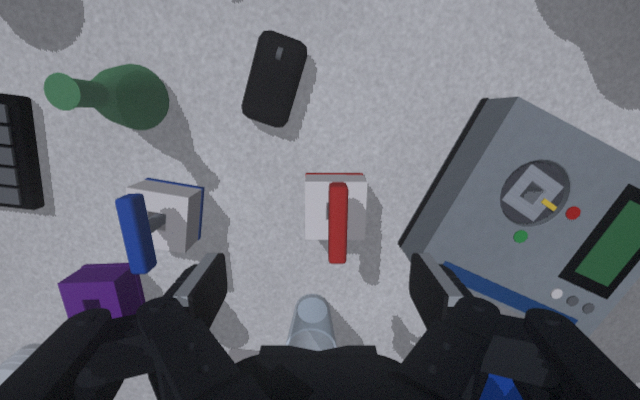

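The red key stands at (338,223) with its bar nearly vertical in the image. The blue key is well left at (140,235), and the lock is unchanged.

```bash
python3 - <<'E'
from h import *
im=cv2.imread("pics/w2.png");crop(im,295,165,80,105,6,"pics/w2c.png")
E
```

```text
(no output)
```

View pics/w2c.png

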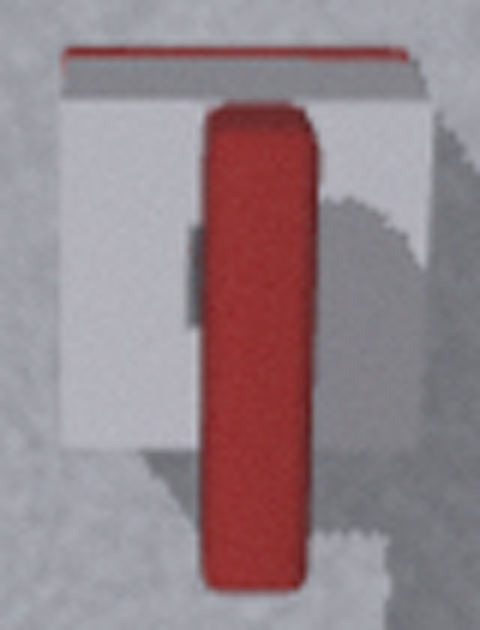

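```bash
python3 - <<'E'
from h import *
w=dict(np.load("w2.npz"));s=cam("scene")
P=lambda x,y:(295+(x+.5)/6-.5,165+(y+.5)/6-.5)
X=np.array([onz(w,P(*q),.111)[:2] for q in [(207,132),(315,135),(306,589),(204,589)]])
print("bar",X.mean(0),np.linalg.norm(np.roll(X,-1,0)-X,axis=1))
for i,j in((0,3),(1,2)):
    d=X[j]-X[i];print(np.degrees(np.arctan2(d[1],d[0])))
Y=np.array([onz(w,P(*q),.055)[:2] for q in [(62,98),(432,100),(418,450),(61,450)]])
print("stand",Y,Y.mean(0),np.linalg.norm(np.roll(Y,-1,0)-Y,axis=1))
e=np.roll(Y,-1,0)-Y;print(np.degrees(np.arctan2(e[:,1],e[:,0]))%90)
# height: top-face centre in scene
im=cv2.imread("pics/scene0.png")
S=lambda x,y:(255+x/5-.4,180+y/5-.4)
# top face ends in scene crop: base end (210,66)-(227,80)?  centre of top ridge
print(proj(s,[*X.mean(0),.111]),proj(s,[*X.mean(0),.085]),proj(s,[*X.mean(0),.098]))
print(tri([(s,(285.1,204.8)),(w,P(258,360))]))
E
```

```text
bar [ 0.5328 -0.1071] [0.0186 0.0864 0.0189 0.087 ]
7.147139517088908
7.335382542062198
stand [[ 0.5001 -0.1483]
 [ 0.4915 -0.0739]
 [ 0.5673 -0.0643]
 [ 0.5765 -0.1401]] [ 0.5339 -0.1067] [0.0748 0.0764 0.0763 0.0768]
[6.6222 7.2028 6.9485 6.1083]
[285.0676 201.4084] [285.6681 206.9411] [285.3712 204.2055]
(array([ 0.535 , -0.1057,  0.099 ]), [np.float64(0.00046582034545833087), np.float64(0.0004658203454582004)])
```

```bash
python3 - <<'E'
from h import *
w=dict(np.load("w2.npz"));print(onz(w,(401,243),.08))
print(toolmove([.5332,-.1068,.079],97))
E
```

```text
[ 0.5562 -0.0252  0.08  ]
t 2.75 pos [ 0.4902 -0.132   0.2805] yaw 96.90 shift_mm [-45.6  19.9 201.5] rot [-0.0006  0.0004 -0.0018]
```

```bash
python3 -m inch '[{"gripper":0,"translation":[-24,10,0],"rot":[0,0,0]},{"gripper":0,"translation":[-45,20,20],"rot":[0,0,0]},{"gripper":0,"translation":[-45.6,20,60],"rot":[0,0,0]},{"gripper":0,"translation":[-45.6,20,100],"rot":[0,0,0]},{"gripper":0,"translation":[-45.6,20,130],"rot":[0,0,0]}]' 120
python3 - <<'E'
from h import *
cv2.imwrite("pics/w3.png",r.read_camera("wrist"))
print(toolmove([.5332,-.1068,.079],97))
E
```

```text
t: 3.25
eef_pos: [0.5322, -0.1053, 0.1478]
orientation: [[-0.993, -0.121, -0.002], [-0.121, 0.993, 0.0], [0.002, 0.0, -1.0]]
ft_force: [-0.0, -0.2, -0.1]
width: 0.498
t 3.30 pos [ 0.5294 -0.1046  0.1425] yaw 96.97 shift_mm [-4.  -2.9 63.4] rot [ 0.0033 -0.0082 -0.0006]
```

View pics/w3.png

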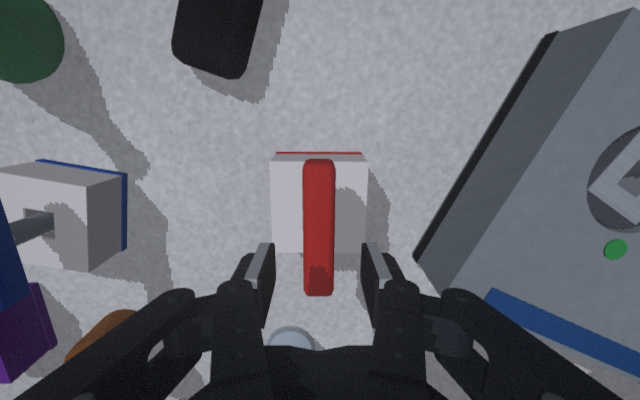

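The bar lies centred between the jaws, so I'll descend.

```bash
python3 -m inch '[{"gripper":0,"translation":[-4,-3,20],"rot":[0,-0.008,0]},{"gripper":0,"translation":[-4,-3,40],"rot":[0,-0.008,0]},{"gripper":0,"translation":[-4,-3,55],"rot":[0,-0.008,0]},{"gripper":0,"translation":[-4,-3,63],"rot":[0,-0.008,0]},{"gripper":0,"translation":[-4,-3,63],"rot":[0,-0.008,0]}]'
python3 - <<'E'
from h import *
print(toolmove([.5332,-.1068,.079],97), r.state()["ft_force"])
E
```

```text
t: 3.8
eef_pos: [0.5328, -0.1066, 0.079]
orientation: [[-0.993, -0.122, -0.002], [-0.122, 0.993, 0.004], [0.001, 0.004, -1.0]]
ft_force: [-0.1, -0.7, -0.0]
width: 0.5
t 3.80 pos [ 0.5328 -0.1066  0.079 ] yaw 96.98 shift_mm [-0.4 -0.3 -0. ] rot [ 0.0038 -0.0013 -0.0004] [-0.0997 -0.7296 -0.005 ]
```

```bash
python3 -m inch '[{"gripper":-1,"translation":[0,0,0],"rot":[0.004,0,0]},{"gripper":-1,"translation":[0,0,0],"rot":[0.004,0,0]},{"gripper":-1,"translation":[0,0,0],"rot":[0.004,0,0]},{"gripper":-1,"translation":[0,0,0],"rot":[0.004,0,0]},{"gripper":-1,"translation":[0,0,0],"rot":[0.004,0,0]}]' 120
python3 -m inch '[{"gripper":-1,"translation":[0,0,0],"rot":[0,0,0]},{"gripper":-1,"translation":[0,0,-5],"rot":[0,0,0]},{"gripper":-1,"translation":[0,0,-15],"rot":[0,0,0]},{"gripper":-1,"translation":[0,0,-30],"rot":[0,0,0]},{"gripper":-1,"translation":[0,0,-45],"rot":[0,0,0]}]'
python3 - <<'E'
from h import *
s=r.state();print(s["orientation"],s["ft_force"],s["width"]);cv2.imwrite("pics/w4.png",r.read_camera("wrist"))
print(toolmove([.5332,-.1068,.27],97))
E
```

```text
t: 4.3
eef_pos: [0.5339, -0.1066, 0.0805]
orientation: [[-0.993, -0.122, 0.001], [-0.122, 0.993, -0.001], [-0.001, -0.001, -1.0]]
ft_force: [-1.1, 2.6, 5.6]
width: 0.215
t: 4.8
eef_pos: [0.5339, -0.1066, 0.127]
orientation: [[-0.993, -0.122, 0.001], [-0.122, 0.993, -0.001], [-0.001, -0.001, -1.0]]
ft_force: [0.2, -0.6, -1.6]
width: 0.216
[[-0.9926 -0.1216  0.0014]
 [-0.1216  0.9926 -0.0007]
 [-0.0013 -0.0009 -1.    ]] [ 0.2449 -0.5873 -1.6312] 0.2159915577284079
t 4.85 pos [ 0.5357 -0.1071  0.1304] yaw 96.98 shift_mm [   1.7    0.3 -139.6] rot [-0.0027  0.0056 -0.0003]
```

View pics/w4.png

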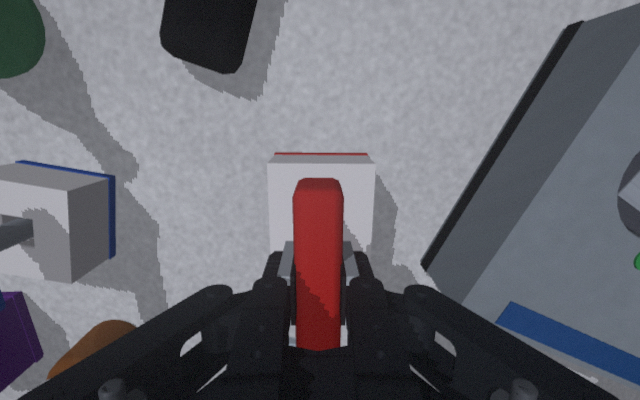

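```bash
python3 -m inch '[{"gripper":-1,"translation":[0,0,-30],"rot":[0,0,0]},{"gripper":-1,"translation":[0,0,-60],"rot":[0,0,0]},{"gripper":-1,"translation":[0,0,-75],"rot":[0,0,0]},{"gripper":-1,"translation":[0,0,-75],"rot":[0,0,0]},{"gripper":-1,"translation":[0,0,-75],"rot":[0,0,0]}]'
python3 - <<'E'
from h import *
s=r.state();print(s["ft_force"],s["width"])
print(toolmove([.478,.1154,.2],64.7))
E
```

```text
t: 5.35
eef_pos: [0.5351, -0.1069, 0.2047]
orientation: [[-0.993, -0.122, 0.006], [-0.122, 0.993, -0.002], [-0.005, -0.003, -1.0]]
ft_force: [-0.1, 0.1, -3.5]
width: 0.213
[-0.0674  0.133  -3.5401] 0.21287283821157402
t 5.35 pos [ 0.5351 -0.1069  0.2047] yaw 96.98 shift_mm [ 29.7 227.7   3.9] rot [-0.001   0.0058  0.5634]
```

```bash
python3 -m inch '[{"gripper":-1,"translation":[6,45,0],"rot":[0,0.006,0.11]},{"gripper":-1,"translation":[12,90,0],"rot":[0,0.006,0.22]},{"gripper":-1,"translation":[18,135,0],"rot":[0,0.006,0.34]},{"gripper":-1,"translation":[24,180,0],"rot":[0,0.006,0.45]},{"gripper":-1,"translation":[29.7,221,2],"rot":[0,0.006,0.56]}]'
python3 - <<'E'
from h import *
print(toolmove([.478,.1154,.18],64.7))
E
```

```text
t: 5.85
eef_pos: [0.4769, 0.1104, 0.1997]
orientation: [[-0.904, 0.428, -0.003], [0.428, 0.904, -0.001], [0.003, -0.003, -1.0]]
ft_force: [0.9, 0.4, -3.1]
width: 0.214
t 5.85 pos [0.4769 0.1104 0.1997] yaw 64.64 shift_mm [ 1.   5.  19.7] rot [-0.0025 -0.0026 -0.0011]
```

```bash
python3 -m inch '[{"gripper":-1,"translation":[1,5,10],"rot":[-0.002,-0.002,0]},{"gripper":-1,"translation":[1,5,20],"rot":[-0.002,-0.002,0]},{"gripper":-1,"translation":[1,5,34],"rot":[-0.002,-0.002,0]},{"gripper":-1,"translation":[1,5,34],"rot":[-0.002,-0.002,0]},{"gripper":-1,"translation":[1,5,34],"rot":[-0.002,-0.002,0]}]'
python3 - <<'E'
from h import *
print(toolmove([.478,.1154,.15],64.7))
for n in("scene","top","wrist"): 
    c=cam(n);im=r.read_camera(n);cv2.imwrite(f"pics/{n}5.png",im);np.savez(f"{n}5.npz",**c)
im=cv2.imread("pics/scene5.png");crop(im,310,215,90,90,6,"pics/s5c.png")
E
```

```text
t: 6.35
eef_pos: [0.4776, 0.1141, 0.1646]
orientation: [[-0.903, 0.43, -0.003], [0.43, 0.903, -0.001], [0.002, -0.002, -1.0]]
ft_force: [0.5, -1.1, -1.2]
width: 0.214
t 6.35 pos [0.4776 0.1141 0.1646] yaw 64.56 shift_mm [ 0.2  1.4 14.6] rot [-0.0018 -0.0024 -0.0024]
```

View pics/s5c.png

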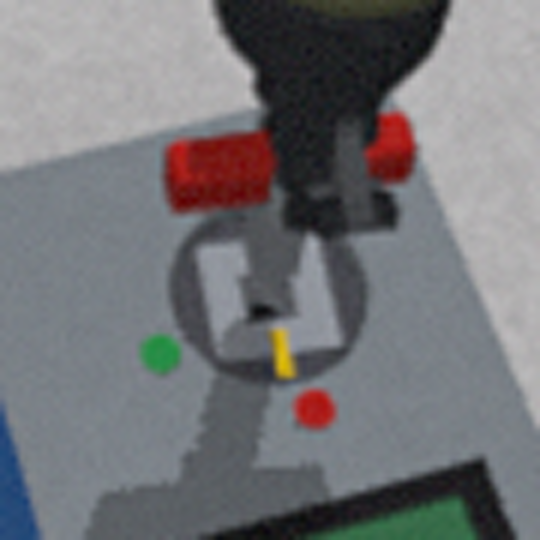

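View pics/wrist5.png

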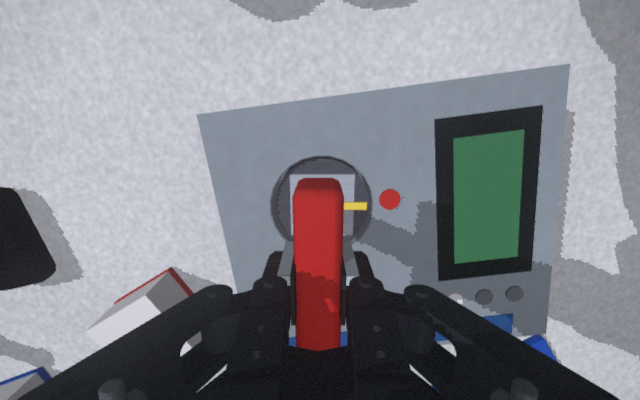

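```bash
python3 - <<'E'
from h import *
w=dict(np.load("wrist5.npz"));s=cam("scene")
z=.1646
st=r.state();R=st["orientation"];p=st["eef_pos"];print(p,st["ft_force"])
for q in[(301,181),(319,179),(338,181),(319,190)]:
  for dz in(.032,.019): print(q,dz,(R.T@(onz(w,q,p[2]+dz)-p))*1000)
im=cv2.imread("pics/wrist5.png");crop(im,270,150,110,80,7,"pics/w5c.png")
f=p+R@np.array([0,0,.069]);g=proj(s,f);print("foot exp px",g,(g-[310,215])*6+2.5, "socket centre",(proj(s,[.478,.1154,.075])-[310,215])*6+2.5)
E
```

```text
[0.4786 0.1147 0.1663] [ 0.3696  0.2083 -2.0382]
(301, 181) 0.032 [ 46.8766  -8.674  -32.0103]
(301, 181) 0.019 [ 44.0544  -9.3978 -19.0097]
(319, 179) 0.032 [ 47.6209  -2.1191 -32.0107]
(319, 179) 0.019 [ 44.8863  -2.0716 -19.0101]
(338, 181) 0.032 [ 46.8807   4.8015 -32.0108]
(338, 181) 0.019 [ 44.059    5.6633 -19.0102]
(319, 190) 0.032 [ 43.5042  -2.1136 -32.0098]
(319, 190) 0.019 [ 40.2851  -2.0655 -19.0091]
foot exp px [354.5415 259.0647] [269.749  266.8883] socket centre [266.8771 291.1795]
```

View pics/w5c.png

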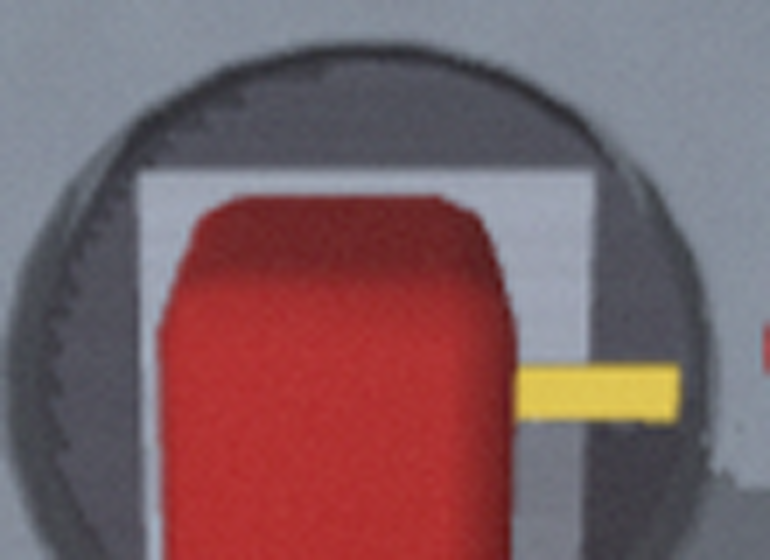

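```bash
python3 - <<'E'
from h import *
w=dict(np.load("wrist5.npz"))
st=r.state();R=st["orientation"]
C=-w["R"].T@w["t"]
p=C-R@np.array([.0714,-.0022,-.1427]);print("tcp at picture",p,"now",st["eef_pos"])
P=lambda x,y:(270+(x+.5)/7-.5,150+(y+.5)/7-.5)
L=lambda q,z:(R.T@(onz(w,P(*q),z)-p))*1000
a=L((138,300),.075);b=L((590,300),.075);print("rotor mid",(a+b)/2,b-a)
a=L((138,172),.075);b=L((594,172),.075);print("rotor near-edge mid (x should be 25 from centre)",(a+b)/2)
a=L((162,400),p[2]+.032);b=L((515,400),p[2]+.032);print("bar",(a+b)/2,b-a)
a=L((514,395),.075);b=L((681,395),.075);print("ptr",a,b)
print("lock centre from w1 in tool",(R.T@(np.array([.478,.1154,.075])-p))*1000)
E
```

```text
tcp at picture [0.479  0.1142 0.1661] now [0.4786 0.1147 0.1663]
rotor mid [11.5735  0.6687 91.061 ] [ 0.0167 50.281  -0.0018]
rotor near-edge mid (x should be 25 from centre) [26.0202  0.835  91.0577]
bar [ 37.5626  -2.1826 -32.0085] [ 0.0068 18.8441 -0.0007]
ptr [ 0.5367 17.6085 91.0629] [ 0.5435 36.4199 91.0622]
lock centre from w1 in tool [ 1.4059  0.6821 91.0633]
```

```bash
python3 - <<'E'
from h import *
im=cv2.imread("pics/scene5.png");im=cv2.convertScaleAbs(im,alpha=1.5);crop(im,333,240,45,45,13,"pics/s5d.png")
s=cam("scene");p=np.array([.479,.1142,.1661])
for X in ([0,0,-.069],[0,0,-.061],[0,0,.006]): print((proj(s,p+X)-[333,240])*13+6)
print((proj(s,[.478,.1154,.075])-[333,240])*13+6)
E
```

```text
[282.6096 253.162 ]
[286.7231 234.1274]
[323.7759  62.6686]
[279.8171 306.4723]
```

View pics/s5d.png

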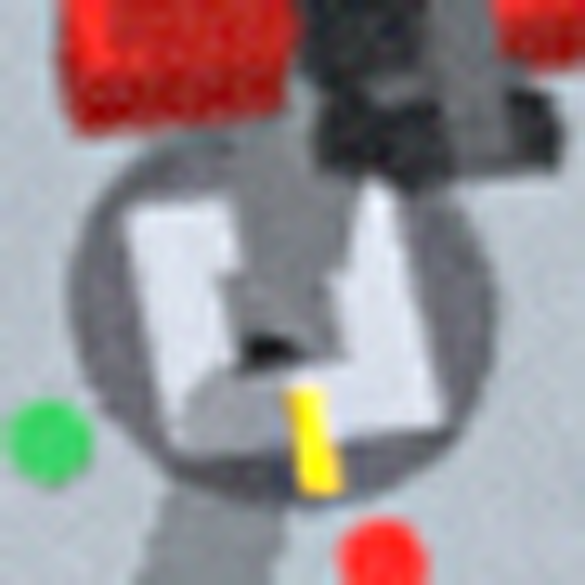

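```bash
python3 - <<'E'
from h import *
print(toolmove([.4794,.1165,.141],64.7))
E
```

```text
t 6.50 pos [0.4786 0.1147 0.1663] yaw 64.58 shift_mm [ 0.1  2.  25.3] rot [-0.      0.0002 -0.0021]
```

```bash
python3 -m inch '[{"gripper":-1,"translation":[0,2,4],"rot":[0,0,-0.002]},{"gripper":-1,"translation":[0,2,10],"rot":[0,0,-0.002]},{"gripper":-1,"translation":[0,2,16],"rot":[0,0,-0.002]},{"gripper":-1,"translation":[0,2,22],"rot":[0,0,-0.002]},{"gripper":-1,"translation":[0,2,25],"rot":[0,0,-0.002]}]'
python3 - <<'E'
from h import *
print(toolmove([.4794,.1165,.13],64.7));s=r.state();print(s["ft_force"],s["torque"])
E
```

```text
t: 7.0
eef_pos: [0.4789, 0.1165, 0.1401]
orientation: [[-0.904, 0.427, -0.001], [0.427, 0.904, -0.0], [0.001, -0.001, -1.0]]
ft_force: [-0.0, -0.3, -1.7]
width: 0.213
t 7.00 pos [0.4789 0.1165 0.1401] yaw 64.70 shift_mm [-0.5  0.3 10.1] rot [-0.0008 -0.001  -0.    ]
[-0.0496 -0.3307 -1.7075] [ 0.0211 -0.0449  0.0252]
```

No contact with the foot 4 mm below the mouth, so it has entered. I'll go deeper in small steps.

```bash
python3 -m inch '[{"gripper":-1,"translation":[0,0,2],"rot":[0,0,0]},{"gripper":-1,"translation":[0,0,4],"rot":[0,0,0]},{"gripper":-1,"translation":[0,0,6],"rot":[0,0,0]},{"gripper":-1,"translation":[0,0,8],"rot":[0,0,0]},{"gripper":-1,"translation":[0,0,8],"rot":[0,0,0]}]'
python3 - <<'E'
from h import *
s=r.state();print(s["ft_force"],s["torque"]); cv2.imwrite("pics/w6.png",r.read_camera("wrist"))
print(toolmove([.4794,.1165,.13],64.7))
E
```

```text
t: 7.5
eef_pos: [0.4786, 0.1166, 0.1318]
orientation: [[-0.904, 0.427, -0.002], [0.427, 0.904, -0.0], [0.002, -0.001, -1.0]]
ft_force: [-2.7, 0.7, -3.5]
width: 0.216
[-2.701   0.7295 -3.5342] [ 0.3158  0.4436 -0.0183]
t 7.55 pos [0.4786 0.1165 0.1318] yaw 64.70 shift_mm [-0.8  0.3  1.8] rot [-0.001  -0.0017  0.0001]
```

View pics/w6.png

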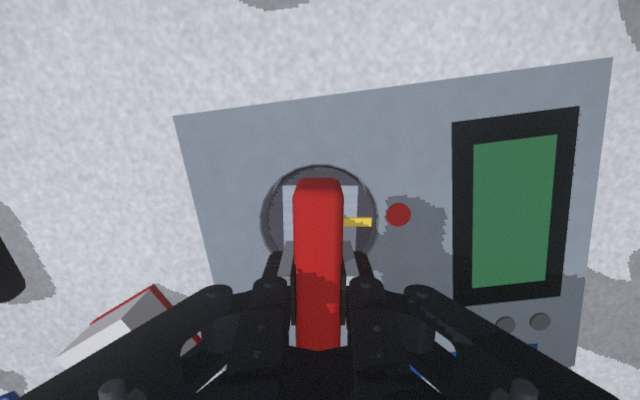

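```bash
python3 -m inch '[{"gripper":-1,"translation":[0.7,0,2],"rot":[0,0,0]},{"gripper":-1,"translation":[0.7,0,5],"rot":[0,0,0]},{"gripper":-1,"translation":[0.7,0,8],"rot":[0,0,0]},{"gripper":-1,"translation":[0.7,0,10],"rot":[0,0,0]},{"gripper":-1,"translation":[0.7,0,10],"rot":[0,0,0]}]'
python3 - <<'E'
from h import *
s=r.state();print(s["ft_force"],s["torque"])
print(toolmove([.4794,.1165,.114],64.7))
E
```

```text
t: 8.05
eef_pos: [0.4778, 0.1167, 0.1214]
orientation: [[-0.904, 0.427, -0.002], [0.427, 0.904, -0.0], [0.002, -0.001, -1.0]]
ft_force: [-0.4, -0.4, -1.3]
width: 0.214
[-0.3718 -0.4456 -1.2949] [-0.0326  0.0294  0.0156]
t 8.05 pos [0.4778 0.1167 0.1214] yaw 64.70 shift_mm [-1.6  0.5  7.4] rot [-0.0014 -0.002  -0.    ]
```

```bash
python3 -m inch '[{"gripper":-1,"translation":[0,0,2],"rot":[0,0,0]},{"gripper":-1,"translation":[0,0,4],"rot":[0,0,0]},{"gripper":-1,"translation":[0,0,6],"rot":[0,0,0]},{"gripper":-1,"translation":[0,0,7],"rot":[0,0,0]},{"gripper":-1,"translation":[0,0,7],"rot":[0,0,0]}]'
python3 - <<'E'
from h import *
s=r.state();print(s["ft_force"],s["torque"],s["eef_pos"])
E
```

```text
t: 8.55
eef_pos: [0.4781, 0.1167, 0.1155]
orientation: [[-0.904, 0.427, -0.002], [0.427, 0.904, -0.0], [0.001, -0.001, -1.0]]
ft_force: [-3.9, -0.7, 8.0]
width: 0.212
[-3.8774 -0.6568  8.0029] [-0.1898  0.8489 -0.0326] [0.4781 0.1167 0.1155]
```

```bash
python3 -m inch '[{"gripper":-1,"translation":[0.5,0,1],"rot":[0,0,0]},{"gripper":-1,"translation":[0.5,0,1.5],"rot":[0,0,0]},{"gripper":-1,"translation":[0.5,0,1.5],"rot":[0,0,0]},{"gripper":-1,"translation":[0.5,0,1.5],"rot":[0,0,0]},{"gripper":-1,"translation":[0.5,0,1.5],"rot":[0,0,0]}]'
python3 - <<'E'
from h import *
s=r.state();print(s["ft_force"],s["torque"],s["eef_pos"],s["width"])
cv2.imwrite("pics/s7.png",cv2.resize(r.read_camera("scene")[190:310,270:430],None,fx=5,fy=5,interpolation=2))
E
```

```text
t: 9.05
eef_pos: [0.4781, 0.1168, 0.1155]
orientation: [[-0.904, 0.427, -0.001], [0.427, 0.904, -0.001], [0.0, -0.001, -1.0]]
ft_force: [-4.0, -0.9, 10.1]
width: 0.214
[-3.9515 -0.9058 10.1132] [-0.4513  1.1146  0.0532] [0.4781 0.1168 0.1155] 0.2136547948938474
```

View pics/s7.png

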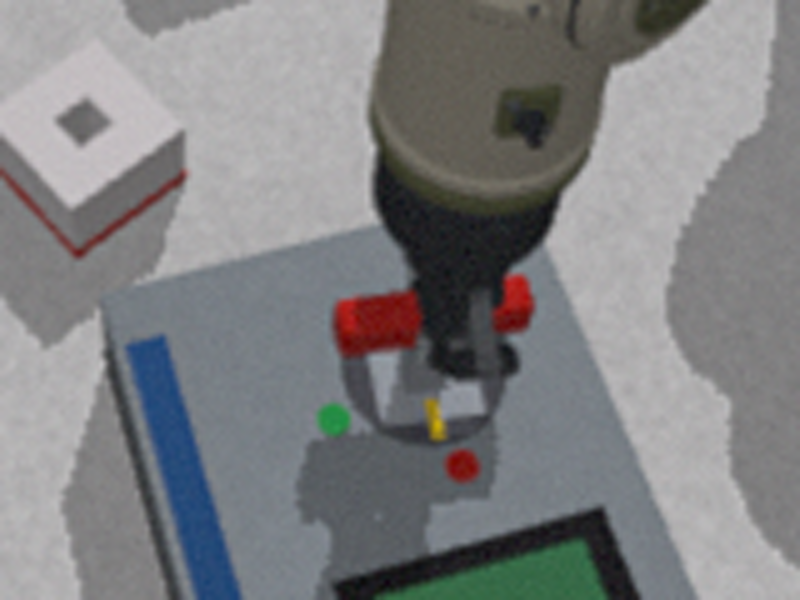

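Seated: TCP stops at 0.1155, the same height above the foot as in the stand, so the foot is at about 0.045. Next is the clockwise turn.

```bash
python3 -m inch '[{"gripper":-1,"translation":[0.3,0,1],"rot":[0,0,0.07]},{"gripper":-1,"translation":[0.3,0,1],"rot":[0,0,0.14]},{"gripper":-1,"translation":[0.3,0,1],"rot":[0,0,0.21]},{"gripper":-1,"translation":[0.3,0,1],"rot":[0,0,0.28]},{"gripper":-1,"translation":[0.3,0,1],"rot":[0,0,0.35]}]'
python3 - <<'E'
from h import *
s=r.state();print(s["ft_force"],s["torque"],s["eef_pos"],s["width"]);print(toolmove([.478,.1167,.115],0))
E
```

```text
t: 9.6
eef_pos: [0.4783, 0.1178, 0.1155]
orientation: [[-0.701, 0.713, 0.0], [0.713, 0.701, 0.001], [0.0, 0.001, -1.0]]
ft_force: [-3.4, 2.9, 6.1]
width: 0.215
[-3.366   2.9244  6.1131] [0.6199 0.6123 0.1386] [0.4783 0.1178 0.1155] 0.2147423203212959
t 9.60 pos [0.4783 0.1178 0.1155] yaw 44.51 shift_mm [-0.6 -1.   0.5] rot [ 0.0007 -0.0005  0.7769]
```

```bash
python3 -m inch '[{"gripper":-1,"translation":[0,0,1],"rot":[0,0,0.1]},{"gripper":-1,"translation":[0,0,1],"rot":[0,0,0.2]},{"gripper":-1,"translation":[0,0,1],"rot":[0,0,0.3]},{"gripper":-1,"translation":[0,0,1],"rot":[0,0,0.4]},{"gripper":-1,"translation":[0,0,1],"rot":[0,0,0.5]}]'
python3 - <<'E'
from h import *
s=r.state();print(s["ft_force"],s["torque"],s["eef_pos"],s["width"]);print(toolmove([.478,.1167,.115],-8))
E
```

```text
t: 10.1
eef_pos: [0.4786, 0.1184, 0.1155]
orientation: [[-0.27, 0.963, 0.001], [0.963, 0.27, 0.002], [0.001, 0.002, -1.0]]
ft_force: [-3.0, 3.6, 6.0]
width: 0.215
[-2.9869  3.6016  5.9631] [0.487  0.634  0.1273] [0.4786 0.1184 0.1155] 0.21545227714676127
t 10.10 pos [0.4786 0.1184 0.1155] yaw 15.64 shift_mm [-1.5 -1.1  0.5] rot [ 0.0015 -0.0017  0.4126]
```

```bash
python3 -m inch '[{"gripper":-1,"translation":[0.4,-0.2,1],"rot":[0,0,0.1]},{"gripper":-1,"translation":[0.4,-0.2,1],"rot":[0,0,0.19]},{"gripper":-1,"translation":[0.4,-0.2,1],"rot":[0,0,0.26]},{"gripper":-1,"translation":[0.4,-0.2,1],"rot":[0,0,0.32]},{"gripper":-1,"translation":[0.4,-0.2,1],"rot":[0,0,0.36]}]'
python3 - <<'E'
from h import *
s=r.state();print(s["ft_force"],s["torque"],s["eef_pos"],s["width"]);print(toolmove([.478,.1167,.115],-8))
c=cam("wrist");im=r.read_camera("wrist");cv2.imwrite("pics/w8.png",im);np.savez("w8.npz",**c)
cv2.imwrite("pics/s8.png",cv2.resize(r.read_camera("scene")[220:310,310:410],None,fx=6,fy=6,interpolation=2))
E
```

```text
t: 10.6
eef_pos: [0.4789, 0.119, 0.1155]
orientation: [[0.089, 0.996, 0.003], [0.996, -0.089, 0.002], [0.002, 0.002, -1.0]]
ft_force: [-2.0, -0.2, 5.0]
width: 0.216
[-1.9671 -0.1974  4.9591] [-0.0147  0.4107  0.1319] [0.4789 0.119  0.1155] 0.2156915476277165
t 10.60 pos [0.4789 0.119  0.1155] yaw -5.10 shift_mm [-2.4 -0.7  0.5] rot [ 0.0024 -0.0024  0.0506]
```

View pics/w8.png

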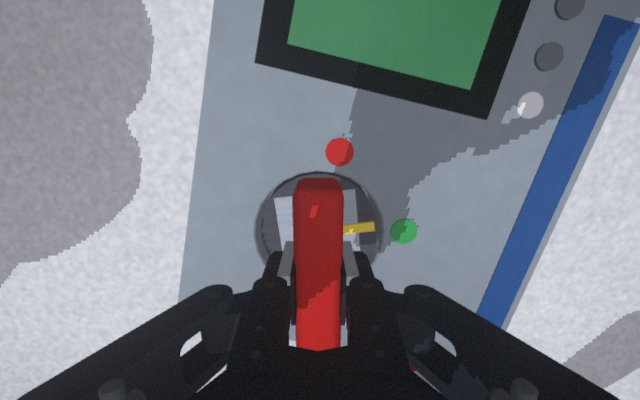

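View pics/s8.png

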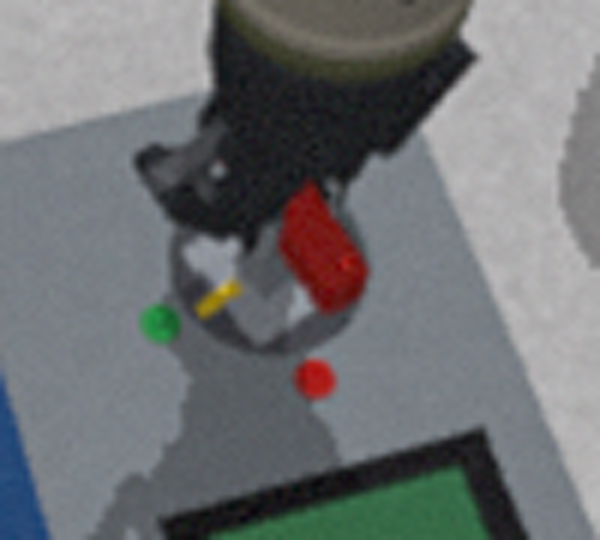

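```bash
python3 -m inch '[{"gripper":-1,"translation":[0,0,1],"rot":[0,0,0.04]},{"gripper":-1,"translation":[0,0,1],"rot":[0,0,0.08]},{"gripper":-1,"translation":[0,0,1],"rot":[0,0,0.11]},{"gripper":-1,"translation":[0,0,1],"rot":[0,0,0.13]},{"gripper":-1,"translation":[0,0,1],"rot":[0,0,0.13]}]'
python3 - <<'E'
from h import *
s=r.state();print(s["ft_force"],s["torque"],s["eef_pos"],s["width"]);print(toolmove([.478,.1167,.115],-8))
c=cam("wrist");im=r.read_camera("wrist");cv2.imwrite("pics/w9.png",im);np.savez("w9.npz",**c)
cy=[(ce,st) for ce,st in blobs(masks(im)["yellow"],15)];print(cy)
crop(im,250,130,180,140,4,"pics/w9c.png")
E
```

```text
t: 11.2
eef_pos: [0.4791, 0.1192, 0.1155]
orientation: [[0.216, 0.976, 0.003], [0.976, -0.216, 0.002], [0.003, 0.003, -1.0]]
ft_force: [-3.3, -0.6, 6.8]
width: 0.214
[-3.2683 -0.5716  6.8309] [-0.0664  0.9129  0.1182] [0.4791 0.1192 0.1155] 0.2143983103855427
t 11.20 pos [0.4791 0.1192 0.1155] yaw -12.47 shift_mm [-2.6 -0.6  0.5] rot [ 0.0027 -0.0029 -0.078 ]
[(array([358.6174, 227.2718]), array([343, 221,  32,  13, 298], dtype=int32))]
```

View pics/w9c.png

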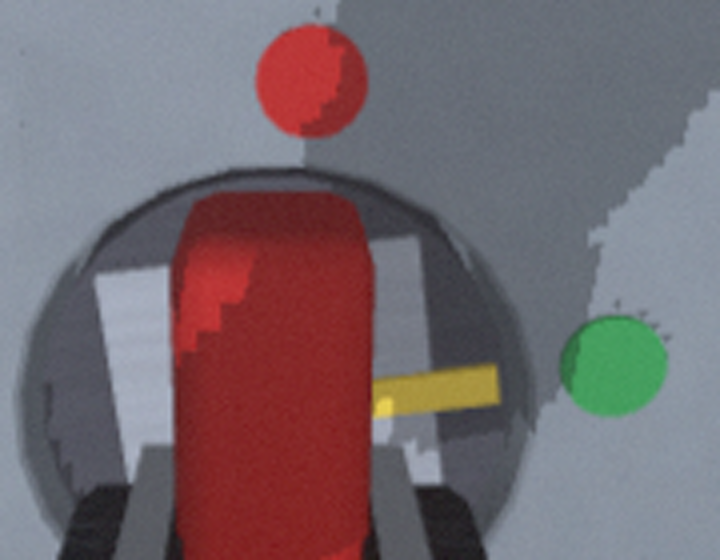

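```bash
cat > ptr.py <<'E'
from h import *
def ptr(im,w):
    m=masks(im)["yellow"];ys,xs=np.nonzero(m)
    l,lab,st,ce=cv2.connectedComponentsWithStats(m.astype(np.uint8));i=1+np.argmax(st[1:,4]);ys,xs=np.nonzero(lab==i)
    X=np.array([onz(w,(x,y),.075)[:2] for x,y in zip(xs,ys)],np.float32)
    g=[onz(w,ce,.08)[:2] for ce,st in blobs(masks(im)["green"],60) if st[4]<900]
    rd=[onz(w,ce,.08)[:2] for ce,st in blobs(masks(im)["red"],60) if st[4]<900]
    v=cv2.fitLine(X,cv2.DIST_L2,0,.01,.01).ravel()
    print("ptr centroid",X.mean(0),"angle",np.degrees(np.arctan2(v[1],v[0])),"green",g,"red",rd)
    return X.mean(0),g,rd
E
python3 - <<'E'
from ptr import *
ptr(cv2.imread("pics/w9.png"),dict(np.load("w9.npz")))
ptr(cv2.imread("pics/w1.png"),dict(np.load("w1.npz")))
E
```

```text
ptr centroid [0.5035 0.1126] angle -4.647822 green [array([0.5304, 0.1128])] red [array([0.4943, 0.1648])]
ptr centroid [0.4896 0.1387] angle 63.32474 green [array([0.5304, 0.1133])] red [array([0.4945, 0.1651])]
```

Pointer at -4.6°, which is lock about 1.33 rad. I'll back the key off within its play, then draw it out.

```bash
python3 -m inch '[{"gripper":-1,"translation":[0,-0.3,0.3],"rot":[0,0,-0.05]},{"gripper":-1,"translation":[0,-0.4,0],"rot":[0,0,-0.10]},{"gripper":-1,"translation":[0,-0.4,0],"rot":[0,0,-0.11]},{"gripper":-1,"translation":[0,-0.4,-2],"rot":[0,0,-0.11]},{"gripper":-1,"translation":[0,-0.4,-5],"rot":[0,0,-0.11]}]'
python3 - <<'E'
from h import *
from ptr import ptr
s=r.state();print(s["ft_force"],s["torque"],s["eef_pos"]);print(toolmove([.478,.1167,.115],-5.6))
c=cam("wrist");im=r.read_camera("wrist");cv2.imwrite("pics/w10.png",im);ptr(im,c)
E
```

```text
t: 11.75
eef_pos: [0.4784, 0.1191, 0.1202]
orientation: [[0.108, 0.994, 0.002], [0.994, -0.108, 0.002], [0.002, 0.002, -1.0]]
ft_force: [0.3, 1.0, -1.5]
width: 0.214
[ 0.2928  0.997  -1.4893] [-0.049  -0.0192  0.0472] [0.4784 0.1191 0.1202]
t 11.75 pos [0.4784 0.1191 0.1202] yaw -6.19 shift_mm [-2.5 -0.2  5.2] rot [ 0.0022 -0.0024 -0.0104]
ptr centroid [0.5036 0.1126] angle -5.509839 green [array([0.5305, 0.1128])] red [array([0.4943, 0.1648])]
```

Pointer unchanged and no side forces. I'll draw straight up.

```bash
python3 -m inch '[{"gripper":-1,"translation":[0,0,-8],"rot":[0.001,-0.001,0]},{"gripper":-1,"translation":[0,0,-16],"rot":[0.002,-0.002,0]},{"gripper":-1,"translation":[0,0,-24],"rot":[0.002,-0.002,0]},{"gripper":-1,"translation":[0,0,-32],"rot":[0.002,-0.002,0]},{"gripper":-1,"translation":[0,0,-45],"rot":[0.002,-0.002,0]}]'
python3 -m inch '[{"gripper":-1,"translation":[0,0,-20],"rot":[0,0,0]},{"gripper":-1,"translation":[0,0,-35],"rot":[0,0,0]},{"gripper":-1,"translation":[0,0,-40],"rot":[0,0,0]},{"gripper":-1,"translation":[0,0,-40],"rot":[0,0,0]},{"gripper":-1,"translation":[0,0,-40],"rot":[0,0,0]}]'
python3 - <<'E'
from h import *
from ptr import ptr
s=r.state();print(s["ft_force"],s["torque"],s["eef_pos"]);print(toolmove([.5339,-.1066,.205],6.98))
c=cam("wrist");im=r.read_camera("wrist");cv2.imwrite("pics/w11.png",im);ptr(im,c)
E
```

```text
t: 12.3
eef_pos: [0.4784, 0.1191, 0.1664]
orientation: [[0.108, 0.994, 0.0], [0.994, -0.108, 0.0], [0.0, 0.0, -1.0]]
ft_force: [-0.4, 0.6, -1.7]
width: 0.215
t: 12.8
eef_pos: [0.478, 0.119, 0.2058]
orientation: [[0.108, 0.994, -0.0], [0.994, -0.108, 0.0], [0.0, -0.0, -1.0]]
ft_force: [0.4, 0.0, -1.9]
width: 0.209
[ 0.3924  0.0211 -1.9453] [-0.018  -0.0353  0.0383] [0.478  0.119  0.2058]
t 12.80 pos [0.478  0.119  0.2058] yaw -6.19 shift_mm [-218.3   79.9    0.7] rot [-0.0003 -0.0003 -0.2298]
ptr centroid [0.5064 0.1127] angle -4.4014072 green [array([0.5304, 0.1129])] red [array([0.4944, 0.1648])]
```

View pics/w11.png

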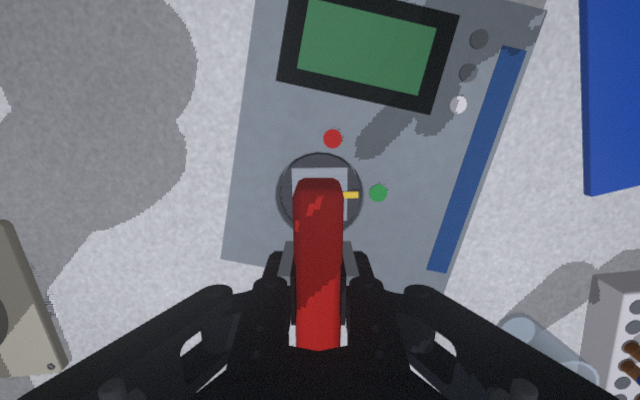

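Key out and the pointer stays at green (pointer at (350,195), green dot at (378,192)). Back to the stand, in the same orientation as picked.

```bash
python3 -m inch '[{"gripper":-1,"translation":[-43,16,0],"rot":[0,0,-0.14]},{"gripper":-1,"translation":[-86,32,0],"rot":[0,0,-0.28]},{"gripper":-1,"translation":[-129,48,0],"rot":[0,0,-0.42]},{"gripper":-1,"translation":[-172,64,0],"rot":[0,0,-0.56]},{"gripper":-1,"translation":[-212,80,0],"rot":[0,0,-0.70]}]'
python3 - <<'E'
from h import *
print(toolmove([.534,-.1055,.18],97))
E
```

```text
t: 13.35
eef_pos: [0.5336, -0.1, 0.2041]
orientation: [[-0.549, 0.836, -0.003], [0.836, 0.549, 0.001], [0.002, -0.002, -1.0]]
ft_force: [0.8, 0.5, -1.1]
width: 0.219
t 13.35 pos [ 0.5336 -0.1     0.2041] yaw 33.31 shift_mm [-4.9 -2.6 24.1] rot [-0.0005 -0.003  -1.1116]
```

```bash
python3 -m inch '[{"gripper":-1,"translation":[-4.9,-2.6,0],"rot":[0,-0.003,-0.14]},{"gripper":-1,"translation":[-4.9,-2.6,0],"rot":[0,-0.003,-0.28]},{"gripper":-1,"translation":[-4.9,-2.6,0],"rot":[0,-0.003,-0.42]},{"gripper":-1,"translation":[-4.9,-2.6,0],"rot":[0,-0.003,-0.56]},{"gripper":-1,"translation":[-4.9,-2.6,0],"rot":[0,-0.003,-0.70]}]'
python3 - <<'E'
from h import *
print(toolmove([.534,-.1055,.18],97))
E
```

```text
t: 13.85
eef_pos: [0.5334, -0.1055, 0.2027]
orientation: [[-0.96, 0.28, -0.003], [0.28, 0.96, -0.0], [0.002, -0.001, -1.0]]
ft_force: [0.1, 0.8, -1.2]
width: 0.211
t 13.85 pos [ 0.5334 -0.1055  0.2027] yaw 73.73 shift_mm [-0.6  0.2 22.7] rot [-0.0005 -0.0025 -0.4061]
```

Target foot height before insertion about 0.065 (TCP 0.136).

```bash
python3 -m inch '[{"gripper":-1,"translation":[-0.6,0.2,0],"rot":[0,-0.0025,-0.14]},{"gripper":-1,"translation":[-0.6,0.2,10],"rot":[0,-0.0025,-0.28]},{"gripper":-1,"translation":[-0.6,0.2,30],"rot":[0,-0.0025,-0.406]},{"gripper":-1,"translation":[-0.6,0.2,50],"rot":[0,-0.0025,-0.406]},{"gripper":-1,"translation":[-0.6,0.2,60],"rot":[0,-0.0025,-0.406]}]'
python3 -m inch '[{"gripper":-1,"translation":[0,0,0],"rot":[0,0,0]},{"gripper":-1,"translation":[0,0,0],"rot":[0,0,0]},{"gripper":-1,"translation":[0,0,0],"rot":[0,0,0]},{"gripper":-1,"translation":[0,0,0],"rot":[0,0,0]},{"gripper":-1,"translation":[0,0,0],"rot":[0,0,0]}]'
python3 - <<'E'
from h import *
s=r.state();print(s["ft_force"]);print(toolmove([.534,-.1055,.127],97))
c=cam("wrist");im=r.read_camera("wrist");cv2.imwrite("pics/w12.png",im);np.savez("w12.npz",**c)
im2=r.read_camera("scene");cv2.imwrite("pics/s12.png",cv2.resize(im2[170:260,240:340],None,fx=6,fy=6,interpolation=2))
E
```

```text
t: 14.35
eef_pos: [0.5321, -0.1049, 0.1395]
orientation: [[-0.993, -0.122, -0.005], [-0.122, 0.993, 0.001], [0.004, 0.001, -1.0]]
ft_force: [-0.2, 0.8, -1.5]
width: 0.214
t: 14.85
eef_pos: [0.5326, -0.1051, 0.1404]
orientation: [[-0.993, -0.121, -0.003], [-0.121, 0.993, 0.0], [0.003, 0.001, -1.0]]
ft_force: [0.6, -1.0, -1.0]
width: 0.217
[ 0.6297 -1.0068 -0.9941]
t 14.85 pos [ 0.5326 -0.1051  0.1404] yaw 96.98 shift_mm [-1.4 -0.6 13.4] rot [ 0.0007 -0.003  -0.0004]
```

View pics/w12.png

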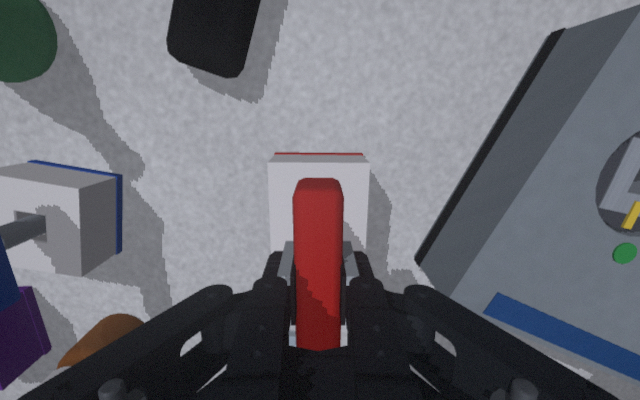

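View pics/s12.png

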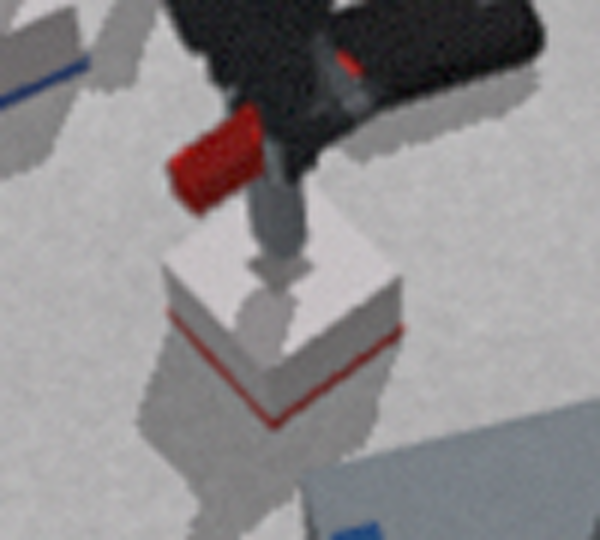

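Key is centred on the well in both views: stand mid-column 319 against bar 318 in the wrist picture. Going down.

```bash
python3 -m inch '[{"gripper":-1,"translation":[-1,-0.3,4],"rot":[0,-0.003,0]},{"gripper":-1,"translation":[-1,-0.3,8],"rot":[0,-0.003,0]},{"gripper":-1,"translation":[-1,-0.3,13],"rot":[0,-0.003,0]},{"gripper":-1,"translation":[-1,-0.3,18],"rot":[0,-0.003,0]},{"gripper":-1,"translation":[-1,-0.3,23],"rot":[0,-0.003,0]}]'
python3 - <<'E'
from h import *
s=r.state();print(s["ft_force"],s["torque"]);print(toolmove([.534,-.1055,.0805],97))
E
```

```text
t: 15.45
eef_pos: [0.5331, -0.1052, 0.1163]
orientation: [[-0.993, -0.121, -0.001], [-0.121, 0.993, 0.001], [0.001, 0.001, -1.0]]
ft_force: [0.4, -0.4, -2.4]
width: 0.216
[ 0.357  -0.3995 -2.4109] [ 0.0051 -0.0176 -0.0534]
t 15.45 pos [ 0.5331 -0.1052  0.1163] yaw 96.98 shift_mm [-0.9 -0.5 35.8] rot [ 0.0012 -0.0011 -0.0004]
```

Foot is at about 0.046, 9 mm into the well, with no contact.

```bash
python3 -m inch '[{"gripper":-1,"translation":[0,0,7],"rot":[0,0,0]},{"gripper":-1,"translation":[0,0,14],"rot":[0,0,0]},{"gripper":-1,"translation":[0,0,21],"rot":[0,0,0]},{"gripper":-1,"translation":[0,0,27],"rot":[0,0,0]},{"gripper":-1,"translation":[0,0,30],"rot":[0,0,0]}]'
python3 -m inch '[{"gripper":-1,"translation":[0,0,1],"rot":[0,0,0]},{"gripper":-1,"translation":[0,0,3],"rot":[0,0,0]},{"gripper":-1,"translation":[0,0,5],"rot":[0,0,0]},{"gripper":-1,"translation":[0,0,5.5],"rot":[0,0,0]},{"gripper":-1,"translation":[0,0,5.5],"rot":[0,0,0]}]'
python3 - <<'E'
from h import *
s=r.state();print(s["ft_force"],s["torque"]);print(toolmove([.534,-.1055,.0805],97))
E
```

```text
t: 15.95
eef_pos: [0.5326, -0.105, 0.0853]
orientation: [[-0.993, -0.121, -0.002], [-0.121, 0.993, 0.001], [0.002, 0.002, -1.0]]
ft_force: [-0.2, 0.1, -2.2]
width: 0.216
t: 16.45
eef_pos: [0.533, -0.1051, 0.0805]
orientation: [[-0.993, -0.122, -0.001], [-0.122, 0.993, 0.001], [0.001, 0.001, -1.0]]
ft_force: [-1.5, 0.7, 4.1]
width: 0.213
[-1.514   0.7412  4.1313] [0.1403 0.3818 0.0156]
t 16.45 pos [ 0.533  -0.1051  0.0805] yaw 96.98 shift_mm [-0.9 -0.6  0. ] rot [ 0.0013 -0.0013 -0.0003]
```

Bottomed at TCP z 0.0805, exactly the height at the grasp. I'll release by opening half-way, then rise.

```bash
python3 -m inch '[{"gripper":0,"translation":[0,0,0],"rot":[0,0,0]},{"gripper":0,"translation":[0,0,0],"rot":[0,0,0]},{"gripper":0,"translation":[0,0,0],"rot":[0,0,0]},{"gripper":0,"translation":[0,0,0],"rot":[0,0,0]},{"gripper":0,"translation":[0,0,0],"rot":[0,0,0]}]'
python3 -m inch '[{"gripper":0,"translation":[0,0,-8],"rot":[0,0,0]},{"gripper":0,"translation":[0,0,-25],"rot":[0,0,0]},{"gripper":0,"translation":[0,0,-50],"rot":[0,0,0]},{"gripper":0,"translation":[0,0,-85],"rot":[0,0,0]},{"gripper":0,"translation":[0,0,-120],"rot":[0,0,0]}]'
python3 -m inch '[{"gripper":0,"translation":[20,0,-40],"rot":[0,0,0]},{"gripper":0,"translation":[40,10,-70],"rot":[0,0,0]},{"gripper":0,"translation":[60,25,-80],"rot":[0,0,0]},{"gripper":0,"translation":[60,40,-80],"rot":[0,0,0]},{"gripper":0,"translation":[60,40,-80],"rot":[0,0,0]}]'
python3 - <<'E'
from h import *
from ptr import ptr
s=r.state();print(s["ft_force"],s["eef_pos"],s["width"])
c=cam("wrist");im=r.read_camera("wrist");cv2.imwrite("pics/w13.png",im);np.savez("w13.npz",**c)
ptr(im,c);print([(a,b) for a,b in blobs(masks(im)["red"],20)])
im2=r.read_camera("scene");cv2.imwrite("pics/scene13.png",im2);cv2.imwrite("pics/s13.png",cv2.resize(im2[170:310,250:400],None,fx=4,fy=4,interpolation=2))
E
```

```text
t: 16.95
eef_pos: [0.533, -0.1051, 0.0805]
orientation: [[-0.993, -0.122, -0.001], [-0.122, 0.993, 0.001], [0.001, 0.001, -1.0]]
ft_force: [-0.2, 0.3, 1.4]
width: 0.499
t: 17.45
eef_pos: [0.5327, -0.1051, 0.2019]
orientation: [[-0.993, -0.122, -0.002], [-0.122, 0.993, 0.001], [0.002, 0.002, -1.0]]
ft_force: [0.6, -0.4, -0.2]
width: 0.497
t: 17.95
eef_pos: [0.4686, -0.0714, 0.2828]
orientation: [[-0.992, -0.123, -0.0], [-0.123, 0.992, 0.002], [0.0, 0.002, -1.0]]
ft_force: [-0.5, 0.1, 0.2]
width: 0.498
[-0.5404  0.0572  0.2124] [ 0.4686 -0.0714  0.2828] 0.4981028328601029
ptr centroid [0.5038 0.1134] angle -6.215478 green [array([0.5303, 0.1137])] red [array([0.4943, 0.1656])]
[(array([281.4003, 233.6691]), array([ 272,  194,   19,   79, 1209], dtype=int32)), (array([514.688, 223.656]), array([509, 218,  13,  12, 125], dtype=int32))]
```

View pics/w13.png

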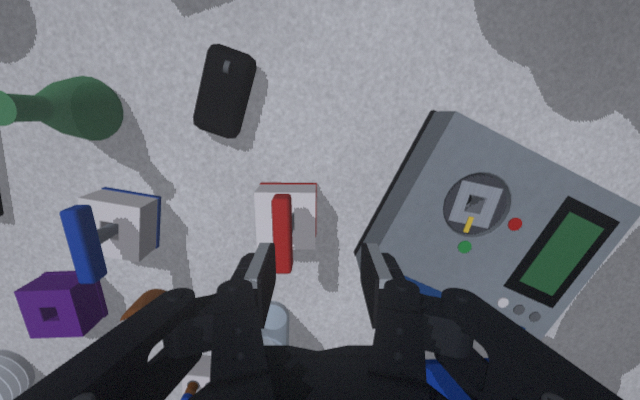

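View pics/s13.png

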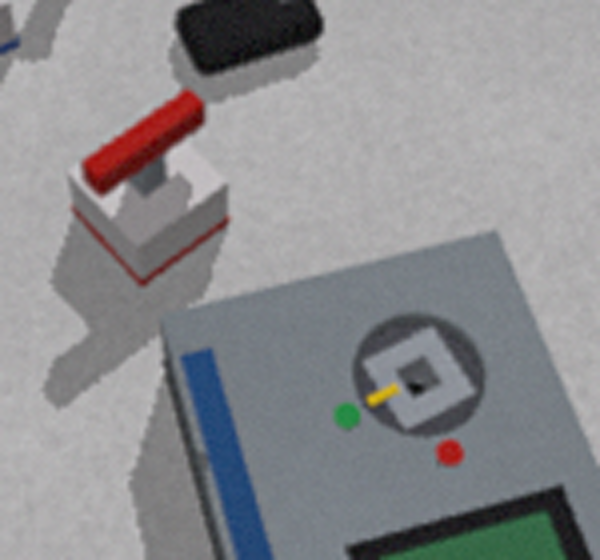

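```bash
python3 - <<'E'
from h import *
im=cv2.imread("pics/scene13.png");print([(a,b[4]) for a,b in blobs(masks(im)["red"],20)])
print(r.state()["qd"]);print(r.sign_off())
E
```

```text
[(array([285.4407, 205.061 ]), np.int32(295)), (array([362.069 , 282.5862]), np.int32(29))]
[-0.6572  1.032  -0.0591 -0.0864  0.0362 -0.2898]
the job is handed in; nothing more can be done
None
```

I released the transport lock, put the red key back in its red-footed stand and handed the job in at about 18 s. No verdict was reported, so the result below rests on my own last measurements.

- **Lock:** I pushed the key home with the foot at about z 0.045, which is the socket floor. I then turned it clockwise from about 0.12 rad to about 1.33 rad. I eased it back within its play before drawing it straight up. In the last pictures the pointer is still at the green mark, fitted at −4° to −6° against a stop near −5°.
- **Key:** It bottomed in the stand at the same tool height as when I picked it up (0.0805). Its handle in the scene view is within 0.4 px of where it started. The gripper is clear of it and touches nothing.
- **Bystanders:** I saw no change in the ones in view, though I did not measure each one.
- **Disagreement between checks:** The wrist camera put the gripped bar about 2 mm to one side of the jaw centre. The scene camera differed from the wrist camera by about 1 mm on the deck dots. I split the difference and confirmed the fit by force; side forces stayed within about 4 N.

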